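# Find by shaking the parts tin that was not emptied

### The arm

A 6-joint arm with a two-finger parallel gripper is mounted at the origin on a cart in front of the work surface, level with it; the furniture and walls round the work are solid. World frame = base frame: x ahead of the robot, y to its left, z up, the work surface at z = 0. Lengths are in m, angles in rad, forces in N, time in s.
With the tool pointing down it reaches from about 0.375 to 0.975 m from the base axis. Payload 3.8 kg.
Tool frame: the origin (TCP) lies on the centre line of the jaws, within the pads' length; the fingertips stand 14 mm ahead of it and the grasp point (between the pads) lies 5 mm behind it; z points along the fingers, y is the line along which they close (so a half turn about z gives the same grasp; the last joint's range is limited). The gripper opens to 85 mm and grips with 20 to 120 N. Pads are 22 mm wide; open, the fingers measure 114 mm over their backs; the gripper's body (76 mm by 85 mm) begins 54 mm behind the grasp point. The pads swing forward as they close: fully open they stand 13 mm farther back than shut.
Start: joints at [1.215, 0.264, 1.604, -0, 1.274, -0.037], TCP at [0.212, 0.641, 0.245] pointing down, gripper open.
Joint ranges: [-2.63, 2.63], [-0.94, 2.18], [0.31, 2.57], [-1.31, 4.45], [0, 2.66], [-2.55, 2.55]. Speed limits (rad/s): [2.57, 2.57, 3.14, 3.14, 3.14, 3.14].

### API

Orientations are given as a rotation vector (axis times angle).
In Python, from workcell import bot, eyes, spot_in gives the robot as it stands.
- The arm moves only by the tool carry_out, never from a script. Its argument "series" is text: rows parted by semicolons, each of 4 numbers parted by spaces: the shift along the world's x, y, z in m, then the turn about the world's z in degrees. In form: tx ty tz roll; .... A call has 1 to 20 rows; each row shifts and turns the commanded pose from where the row before left it; what a row does not reach is not made up. A row lasts 1/8 s, in which the tool goes at most 62.5 mm and 10.7 degrees, less where a joint would pass 70% of its speed; a pose out of reach is approached as far as the arm can. A call is refused whole if a number of a shift passes 0.0625 or a number of a turn 10.7, either way. A call with a gripper value outside its range is refused whole. "jaw" is the gripper command: -1 is shut, 1 is fully open, values between are in proportion, set as the call begins (left out, the last holds). The fingers move at their own pace and stop on an object; "grip_force" is the grip in N (left out, the last holds). Time passes only in rows, so rows that do not move let the fingers close. It gives the time, the measured TCP pose, the force, the opening and the grip force at its end, in the units of the state.
- bot.read_state(): the state, without advancing time (a new reading comes with each control period).
- eyes.read_camera(name): name is "scene" or "top" or "wrist"; returns (picture, depth): 480x640x3 uint8, blue, green, red; 480x640 float32, m along the optical axis (not along the pixel's ray), 0 where there is no reading.
- eyes.get_calibration(name): a dict with "K" (3x3 intrinsics, pixels), "position" and "rotation" of the camera in the world; the wrist camera has in their place "T_tool_cam" (4x4, takes a point from camera to tool coordinates, whose origin is the TCP and whose axes are the flange's). Camera axes: x right, y down, z forward; pixel columns grow to the right and rows downward; lengths in m; the calibration is good to about 2 mm. A picture is of the moment at which its call begins: read the wrist's pose just before it. get_calibration takes no time and is no camera call.
- bot.finish_job(): hands the job in; it is judged then, once.
Trained networks look in the newest picture that a camera, given by its name, has taken for a name from the list of things; names that differ only in an ending like _2 or _b are one class to them, and where a whole thing is asked for, a point or a joint stands for the part that bears it (a point fixed in the world has none). Each returns a list of dicts, best first, with "score" (0 to 1); they miss things now and then, are a little off and sometimes report something else, mostly with a low value. They report only what shows in the picture. A call takes as long as a camera call.
- spot_in(camera, target): "rect" ([centre column, centre row, width, height] in pixels, round what is visible of it).
The state is a dict: "time": time; "q": joint angles; "joint_vel": joint speeds; "joint_torque": joint torques, N m; "tool_pos": TCP position; "tcp_rot": TCP orientation; "wrist_force": force on the tool from outside, world axes, zero at the start; "torque": the same for the moment, N m; "width": opening from 0.0 (shut) to 1.0 (fully open); "grip_force": force on a finger pad.
Only numpy, scipy, OpenCV 4.12 (cv2) and the standard library are available. Lean on these libraries where they do the work, as an engineer would, in place of code of your own. Each camera call takes 0.05 s, during which the arm holds its last target. There are 200 camera calls.

### The job

The three closed parts tins in the wooden carrier should be empty before they go back for refilling, but one of them still has nuts in it. Find out which by feel, lifting a tin and giving it a shake to notice rattle or weight, then set that one gently upright in the clear end of the steel tray to be dealt with, and have the two empty ones standing back in cells of the carrier. Leave the other things on the bench and in the tray as they are.

Things in the scene. Friction and masses are not known exactly. Their poses are not given: they have to be found in the camera images.
- carrier: open wooden carrier fixed to the bench, 304 mm long (its y) x 76 mm wide (its x), walls 34 mm high and 7 mm thick, floor 8 mm thick; three cells in a row along its y, each 62 x 92 mm inside, 26 mm deep, parted by 7 mm dividers as high as the walls. Origin: centre of its underside, z up
- cell_1 (a point): middle of the floor of the carrier's first cell (its +y end), 8 mm above the bench; axes as the carrier's
- cell_2 (a point): middle of the floor of the carrier's middle cell
- cell_3 (a point): middle of the floor of the carrier's last cell (its -y end)
- tray: low open tray of sheet steel fixed to the bench, 130 mm (its x) x 200 mm (its y), 22 mm high, floor and walls 3 mm; a bolt and a nut lie at its +y end. Origin: centre of its underside
- tray_clear (a point): middle of the clear part of the tray's floor, 40 mm from the tray's centre toward its -y end, 3 mm above the bench; axes as the tray's
- tin_a_centre (a point): centre of a closed grey tin, 54 (its x) x 84 (y) x 74 mm high, one of three alike; lid latched, flat long sides to grip across 54 mm, wire bail to 6 mm above the lid. Starts in a cell, 4 mm play, y along the carrier's, centre 45 mm up. Empty: 0.13 to 0.17 kg; one of the three, any of them, has loose steel nuts inside (0.28 kg more) that rattle when shaken. z up
- tin_b_centre (a point): centre of a closed grey tin, 54 (its x) x 84 (y) x 74 mm high, one of three alike; lid latched, flat long sides to grip across 54 mm, wire bail to 6 mm above the lid. Starts in a cell, 4 mm play, y along the carrier's, centre 45 mm up. Empty: 0.13 to 0.17 kg; one of the three, any of them, has loose steel nuts inside (0.28 kg more) that rattle when shaken. z up
- tin_c_centre (a point): centre of a closed grey tin, 54 (its x) x 84 (y) x 74 mm high, one of three alike; lid latched, flat long sides to grip across 54 mm, wire bail to 6 mm above the lid. Starts in a cell, 4 mm play, y along the carrier's, centre 45 mm up. Empty: 0.13 to 0.17 kg; one of the three, any of them, has loose steel nuts inside (0.28 kg more) that rattle when shaken. z up
- tray_bolt: bolt standing on its head in the tray, 65 mm high, 27 mm wide; a bystander. Origin: centre of its underside
- tray_nut: large nut lying in the tray, 34 mm wide, 24 mm high; a bystander. Origin: centre of its underside
- oil_can: green oil can with a long spout, 68 x 85 x 176 mm, right of the work; a bystander. Origin: centre of its underside
- c_clamp: dark C-clamp lying flat, 108 x 118 x 13 mm, right of the work; a bystander. Origin: centre of its underside
- scriber_tin: open tin with scribers standing in it, 69 mm across, 128 mm high, left of the tray; a bystander. Origin: centre of its underside
- cold_chisel: cold chisel lying flat between carrier and tray, 160 x 20 x 17 mm; a bystander. Origin: centre of its underside

How it is judged:
At the end, for the whole second after the job is handed in: The tin with nuts stands upright (0.1 rad) on the tray floor, centre within 50 mm (x) and 80 mm (y) of the tray's, bearing on it with over 2.8 N as only that tin does; both empty tins stand upright on cell floors of the carrier (any cells), each under 2.8 N; all released and at rest ((((angle between tin_a's own z axis and vertical below 0.1 rad and x of tin_a_centre in the frame of tray between -0.05 and 0.05 m and y of tin_a_centre in the frame of tray between -0.08 and 0.08 m and z of tin_a_centre in the frame of tray between 0.035 and 0.045 m and contact force between tin_a and tray above 2.8 N and linear speed of tin_a below 0.02 m/s and contact force between tin_a and the fingers below 0.05 N) and (angle between tin_b's own z axis and vertical below 0.1 rad and x of tin_b_centre in the frame of carrier between -0.009 and 0.009 m and y of tin_b_centre in the frame of carrier between -0.112 and 0.112 m and z of tin_b_centre in the frame of carrier between 0.04 and 0.049 m and contact force between tin_b and carrier below 2.8 N and linear speed of tin_b below 0.02 m/s and contact force between tin_b and the fingers below 0.05 N) and (angle between tin_c's own z axis and vertical below 0.1 rad and x of tin_c_centre in the frame of carrier between -0.009 and 0.009 m and y of tin_c_centre in the frame of carrier between -0.112 and 0.112 m and z of tin_c_centre in the frame of carrier between 0.04 and 0.049 m and contact force between tin_c and carrier below 2.8 N and linear speed of tin_c below 0.02 m/s and contact force between tin_c and the fingers below 0.05 N)) or ((angle between tin_b's own z axis and vertical below 0.1 rad and x of tin_b_centre in the frame of tray between -0.05 and 0.05 m and y of tin_b_centre in the frame of tray between -0.08 and 0.08 m and z of tin_b_centre in the frame of tray between 0.035 and 0.045 m and contact force between tin_b and tray above 2.8 N and linear speed of tin_b below 0.02 m/s and contact force between tin_b and the fingers below 0.05 N) and (angle between tin_a's own z axis and vertical below 0.1 rad and x of tin_a_centre in the frame of carrier between -0.009 and 0.009 m and y of tin_a_centre in the frame of carrier between -0.112 and 0.112 m and z of tin_a_centre in the frame of carrier between 0.04 and 0.049 m and contact force between tin_a and carrier below 2.8 N and linear speed of tin_a below 0.02 m/s and contact force between tin_a and the fingers below 0.05 N) and (angle between tin_c's own z axis and vertical below 0.1 rad and x of tin_c_centre in the frame of carrier between -0.009 and 0.009 m and y of tin_c_centre in the frame of carrier between -0.112 and 0.112 m and z of tin_c_centre in the frame of carrier between 0.04 and 0.049 m and contact force between tin_c and carrier below 2.8 N and linear speed of tin_c below 0.02 m/s and contact force between tin_c and the fingers below 0.05 N)) or ((angle between tin_c's own z axis and vertical below 0.1 rad and x of tin_c_centre in the frame of tray between -0.05 and 0.05 m and y of tin_c_centre in the frame of tray between -0.08 and 0.08 m and z of tin_c_centre in the frame of tray between 0.035 and 0.045 m and contact force between tin_c and tray above 2.8 N and linear speed of tin_c below 0.02 m/s and contact force between tin_c and the fingers below 0.05 N) and (angle between tin_a's own z axis and vertical below 0.1 rad and x of tin_a_centre in the frame of carrier between -0.009 and 0.009 m and y of tin_a_centre in the frame of carrier between -0.112 and 0.112 m and z of tin_a_centre in the frame of carrier between 0.04 and 0.049 m and contact force between tin_a and carrier below 2.8 N and linear speed of tin_a below 0.02 m/s and contact force between tin_a and the fingers below 0.05 N) and (angle between tin_b's own z axis and vertical below 0.1 rad and x of tin_b_centre in the frame of carrier between -0.009 and 0.009 m and y of tin_b_centre in the frame of carrier between -0.112 and 0.112 m and z of tin_b_centre in the frame of carrier between 0.04 and 0.049 m and contact force between tin_b and carrier below 2.8 N and linear speed of tin_b below 0.02 m/s and contact force between tin_b and the fingers below 0.05 N)))); the robot touches nothing.
It fails at once if a bystander is shifted by more than 30 mm or knocked over (distance of any of tray_bolt, tray_nut, oil_can, c_clamp, scriber_tin, cold_chisel from where it was at the start of the episode above 0.03 m or angle between any of tray_bolt, tray_nut, oil_can, c_clamp, scriber_tin, cold_chisel's own z axis and vertical above 0.5 rad).
It fails at once if a tin is dropped or pressed hard into the tray or the carrier (over 40 N) (contact force between any of tin_a, tin_b, tin_c and tray above 40 N or contact force between any of tin_a, tin_b, tin_c and carrier above 40 N).
It fails at once if a tin is tipped over on its side (angle between any of tin_a, tin_b, tin_c's own z axis and vertical above 1.3 rad).
It also fails if it takes over 64 s, if anything falls off the work surface, if the arm or the gripper's body presses on something with over 40 N, if the wrist force passes 120 N, or if a joint passes its speed limit or range.

## Working session

There is one attempt and no reset: what is moved stays moved. The work goes in short steps, Python scripts to look and compute and a tool call to move; the robot and the scene stay as the last step left them, time stands still between calls to the robot, and variables do not carry over. Pictures are saved under pics/ and viewed, at most 10 in all, crops included, and the job is handed in when it is done.

Besides the shell and the picture viewer there is one more tool, called after "Call:" as name(argument=value, ...) on one line, values as JSON. carry_out: Moves the arm, as the interface text tells. Its arguments: {"type":"object","properties":{"series":{"type":"string"},"jaw":{"type":"number"},"grip_force":{"type":"number"}},"required":["series"]}

```bash
mkdir -p pics
cat > h.py <<'E'
import numpy as np, cv2
from scipy.spatial.transform import Rotation as R
from workcell import bot, eyes, spot_in
def cloud(name):
    s=bot.read_state(); im,d=eyes.read_camera(name); c=eyes.get_calibration(name); K=np.array(c["K"])
    v,u=np.mgrid[:480,:640]; P=np.stack([(u-K[0,2])/K[0,0]*d,(v-K[1,2])/K[1,1]*d,d],-1)
    if name=="wrist":
        T=np.array(c["T_tool_cam"]); P=P@T[:3,:3].T+T[:3,3]
        P=P@R.from_rotvec(s["tcp_rot"]).as_matrix().T+np.array(s["tool_pos"])
    else:
        r=np.array(c["rotation"]); r=r if r.shape==(3,3) else R.from_rotvec(r).as_matrix()
        P=P@r.T+np.array(c["position"])
    P[d==0]=np.nan
    return im,P
E
python3 - <<'E'
from h import *
print(bot.read_state())
for n in("top","scene"):
    im,P=cloud(n); cv2.imwrite(f"pics/{n}.png",im); np.save(n+".npy",P)
    for t in("tin_a_centre","carrier","tray","cold_chisel","tray_bolt","scriber_tin","tray_nut"):
        for o in spot_in(n,t)[:4]:
            c,r,w,h=map(int,o["rect"]); print(n,t,round(o["score"],2),[c,r,w,h],P[min(r,479),min(c,639)].round(3))
E
```

```text
{'time': 0.0, 'q': array([ 1.21508289e+00,  2.64794384e-01,  1.60537940e+00,  1.76013447e-05,
        1.27370273e+00, -3.69017473e-02]), 'joint_vel': array([-2.95066138e-04,  7.39980221e-05,  1.18070839e-03, -4.38537729e-04,
        1.12250492e-03,  1.04756490e-03]), 'joint_torque': array([-2.46865122e-03, -5.15115023e+01, -3.67315435e+01, -1.17777839e-05,
        1.26540047e-02,  2.24626611e-06]), 'tool_pos': array([0.2113233 , 0.64032678, 0.2439313 ]), 'tcp_rot': array([-0.49860445, -3.10130348,  0.00351289]), 'wrist_force': array([0.77566691, 0.21948209, 0.50432105]), 'torque': array([ 0.05735566, -0.02163502, -0.01283888]), 'grip_force': 0.0, 'width': 1.0034971226366969}
top tin_a_centre 0.77 [398, 288, 48, 28] [ 0.46  -0.184  0.081]
top carrier 0.57 [345, 293, 149, 53] [ 0.452 -0.079  0.083]
top tray 0.62 [266, 205, 90, 62] [0.646 0.088 0.   ]
top cold_chisel 0.96 [317, 253, 70, 7] [ 0.537 -0.023  0.015]
top cold_chisel 0.35 [268, 202, 94, 65] [0.652 0.083 0.003]
top tray_bolt 0.61 [237, 193, 17, 10] [0.667 0.145 0.034]
top scriber_tin 0.81 [167, 196, 44, 42] [0.658 0.285 0.06 ]
top tray_nut 0.47 [238, 219, 17, 11] [0.616 0.149 0.004]
top tray_nut 0.44 [266, 201, 91, 63] [0.655 0.088 0.002]
scene tin_a_centre 0.8 [359, 301, 50, 50] [ 0.437 -0.196  0.078]
scene carrier 0.96 [311, 309, 153, 60] [ 0.417 -0.106  0.03 ]
scene tray 0.95 [290, 222, 98, 65] [0.655 0.08  0.002]
scene cold_chisel 0.72 [473, 277, 69, 38] [ 0.676 -0.352 -0.001]
scene cold_chisel 0.55 [304, 268, 71, 25] [ 0.463 -0.067  0.082]
scene cold_chisel 0.31 [309, 310, 149, 62] [ 0.419 -0.101  0.023]
scene tray_bolt 0.58 [269, 201, 12, 29] [0.67  0.145 0.032]
scene tray_bolt 0.51 [405, 259, 30, 74] [ 0.586 -0.228  0.073]
scene scriber_tin 0.9 [213, 180, 33, 50] [0.629 0.27  0.078]
scene tray_nut 0.61 [258, 218, 12, 11] [0.606 0.135 0.029]
```

View pics/top.png

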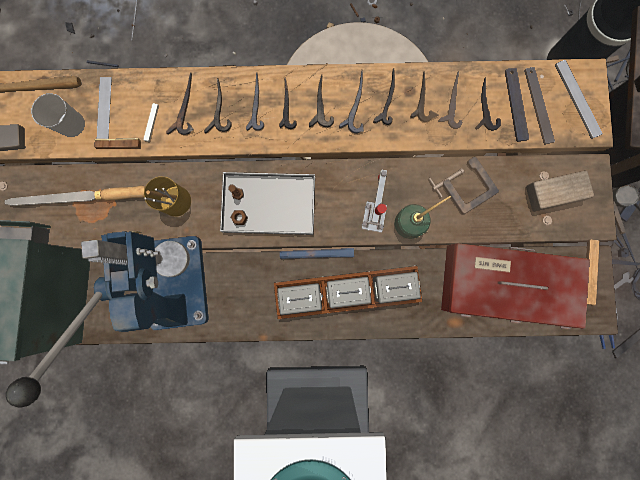

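The top picture shows the carrier at about (348,292) with three tins at columns 300, 348 and 398, slightly yawed. The tray is at (268,204), with the bolt and nut at its left (+y) end and its right end clear. The vise is on the left and a red box on the right. Next I'll fit the tin tops and the tray.

Run:
```python
from h import *
P=np.load("top.npy"); 
x,y,z=P[...,0],P[...,1],P[...,2]
m=((z>.076)&(z<.09)&(x>.38)&(x<.53)&(y>-.3)&(y<.12)).astype(np.uint8)
m=cv2.erode(m,np.ones((2,2)))
n,l,s,c=cv2.connectedComponentsWithStats(m)
for i in range(1,n):
    if s[i,4]>60:
        q=P[l==i][:,:2].astype(np.float32); r=cv2.minAreaRect(q*1000); print("tin",s[i],r,np.median(z[l==i]))
m=((z>.026)&(z<.05)&(x>.36)&(x<.55)&(y>-.32)&(y<.14))
print("car",m.sum(),cv2.minAreaRect(P[m][:,:2].astype(np.float32)*1000))
m=((z>.015)&(z<.03)&(x>.56)&(x<.74)&(y>-.05)&(y<.21))
print("traywall",m.sum(),cv2.minAreaRect(P[m][:,:2].astype(np.float32)*1000))
m=((z>.012)&(z<.03)&(x>.5)&(x<.56)&(y>-.15)&(y<.1)); print("chisel",cv2.minAreaRect(P[m][:,:2].astype(np.float32)*1000))
# height map 5cm
for X in np.arange(.9,.2,-.05):
    print(f"{X:.2f}",*[ (lambda k: f"{np.nanmax(z[k])*100:4.0f}" if k.any() else "   .")((abs(x-X)<.025)&(abs(y-Y)<.025)) for Y in np.arange(.7,-.55,-.05)])
```

```text
tin [ 377  273   44   30 1049] ((460.8543701171875, -185.1134490966797), (51.57950973510742, 82.29192352294922), 5.765064716339111) 0.08252919005784298
tin [452 274   6  39 108] ((447.6347961425781, -294.9263916015625), (9.629053115844727, 74.96284484863281), 89.43289947509766) 0.07885336354751937
tin [ 328  278   43   30 1048] ((453.20733642578125, -87.14430236816406), (51.614402770996094, 81.73226928710938), 5.514265537261963) 0.0826743243146929
tin [ 278  284   44   31 1062] ((441.9206237792969, 11.472877502441406), (51.57136535644531, 81.44510650634766), 5.540680885314941) 0.08276344649773143
car 1533 ((447.5667419433594, -127.19715881347656), (130.57363891601562, 387.8858337402344), 10.966521263122559)
traywall 709 ((648.5553588867188, 82.15608978271484), (200.59390258789062, 131.17819213867188), 87.4107894897461)
chisel ((536.6904907226562, -21.97441864013672), (17.200265884399414, 157.30064392089844), 1.0046499967575073)
0.90    2    5    5    5    5    3    3    3    3    3    3    3    3    3    3    3    3    3    3    3    3    3    3    3    3
0.85  -42    4    4   11   1
[... 961 characters left out ...]
    8    9    9    9    4    8    8    9    8    8
0.45    .    .    .    .   21   22    0   26   33   28    3    1    1    9    9    9    9    9    9    8    8    8   10   10    8
0.40    .    .    .    .   21   21    0    2   42   27    4    1    1    9    9    8    4    4    3    0    8    8    8    8    8
0.35    .    .    .    .   21    1    0    1   46    1    0    1    0    1    1    0    0    0    0    1    1    0    0    0    7
0.30    .    .    .    .    .    .    .    .    .    .    .    .    .    .    .    .    .    .    .    .    .    .    .    .    .
0.25  -73  -73  -73  -73  -73  -74  -73  -74  -73  -73  -73  -73  -73  -73  -74  -74  -74  -73  -73  -73  -74  -73  -74  -74  -74
```

Run:
```python
from h import *
P=np.load("top.npy")
for u,v in((23,392),(60,345),(95,300),(130,250),(125,300),(90,250),(165,200),(280,470),(300,400),(20,300),(500,250)): print("top",u,v,P[v,u].round(3))
P=np.load("scene.npy"); x,y,z=P[...,0],P[...,1],P[...,2]
print("scene map")
for X in np.arange(.7,.0,-.05):
    print(f"{X:.2f}",*[ (lambda k: f"{np.nanmax(z[k])*100:4.0f}" if k.any() else "   .")((abs(x-X)<.025)&(abs(y-Y)<.025)) for Y in np.arange(.9,-.1,-.05)])
```

```text
top 23 392 [0.357 0.301 0.454]
top 60 345 [0.398 0.31  0.372]
top 95 300 [0.453 0.317 0.273]
top 130 250 [0.53  0.265 0.272]
top 125 300 [0.452 0.271 0.273]
top 90 250 [0.525 0.284 0.354]
top 165 200 [0.661 0.31  0.003]
top 280 470 [0.088 0.062 0.003]
top 300 400 [ 0.113  0.048 -0.452]
top 20 300 [0.454 0.476 0.212]
top 500 250 [ 0.531 -0.392  0.077]
scene map
0.70  -73    .    .    .    .    0    .    .    .    0    3    3    9    9    2    7    2    2    2    0
0.65  -73    .    .    .  -49    .    .    .    .    1    3    3   13   12    2    7    1    1    3    0
0.60    .    .    .   21   20   21   21   20   20   21    1    0    9    9    2    3    2    3    2    0
0.55    .    .    .   21   21   21   21   21   21   21    0    5   35   35    2    0    0    2    2    2
0.50    .    .    .   21   21   21   21   21   21   21    0    2   35   35    3    0    0  -43    3    8
0.45    .    .    .   21   21   24   24   21   21   21    0   25   32   27    3    0    0    9    9    9
0.40    .    .    .    .  -15   21   21   21   21   21    0    2   41   27    4    0    1    8    9    8
0.35    .    .    .    1    9   17   21   21   21   21    0    0   46    0    0    0    0    0    0    0
0.30    .    .    .    .    .    .    .    .    .    .    .    .    .    .    .    .    .    .    .    .
0.25    .    .    .    .    .    .    .    .    .    .    .    .    .    .    .    .    .    .    .    .
0.20    .    .    .    .    .    .    .    .    .    .    .    .    .    .    .    .    .    .    .    .
0.15    .    .    .    .    .    .    .    .    .    .    .    .    .    .    .    .    .    0    0    0
0.10    .    .    .    .    .    .    .    .    .    .    .    .    .    .    .    .    .    1   31   31
0.05    .    .    .    .    .    .    .    .    .    .    .    .    .    .    .    .    .   33   34   34
```

View pics/scene.png

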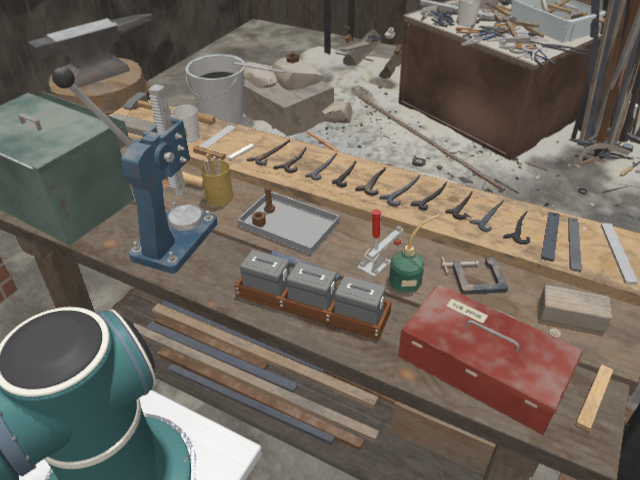

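The scene picture shows an arbor press at about (165,180), up to z ≈ 0.46 with its lever ball at (65,75). It stands between the start pose and the work, so I go over it at z ≈ 0.55.

Call:
carry_out(series="0 0 0.06 0; 0 0 0.062 0; 0 0 0.062 0; 0 0 0.062 0; 0 0 0.062 0; 0 0 0 0; 0 0 0 0", jaw=1, grip_force=50)

```text
time: 1.68
tool_pos: [0.2116, 0.6411, 0.5531]
tcp_rot: [0.499, 3.102, 0.001]
wrist_force: [-0.1, 0.3, 0.1]
width: 1.0
grip_force: 0.0
```

Call:
carry_out(series="0.0186 -0.056 0 -5.1; 0.0186 -0.056 0 -5.1; 0.0186 -0.056 0 -5.1; 0.0186 -0.056 0 -5.1; 0.0186 -0.056 0 -5.1; 0.0186 -0.056 0 -5.1; 0.0186 -0.056 0 -5.1; 0.0186 -0.056 0 -5.1; 0.0186 -0.056 0 -5.1; 0.0186 -0.056 0 -5.1; 0.0186 -0.056 0 -5.1; 0.0186 -0.056 0 -5.1; 0.0186 -0.056 0 -5.1; 0 0 0 0; 0 0 0 0")

```text
time: 3.55
tool_pos: [0.453, -0.0869, 0.5511]
tcp_rot: [-2.111, -2.321, 0.002]
wrist_force: [-0.4, -0.2, -0.4]
width: 1.003
grip_force: 0.0
```

Call:
carry_out(series="0 0 -0.06 0; 0 0 -0.06 0; 0 0 -0.06 0; 0 0 -0.06 0; 0 0 -0.05 0; 0 0 0 0; 0 0 0 0")

```text
time: 4.42
tool_pos: [0.4543, -0.0862, 0.2654]
tcp_rot: [2.11, 2.325, 0.002]
wrist_force: [0.3, 0.1, 0.2]
width: 0.998
grip_force: 0.0
```

Run:
```python
from h import *
im,P=cloud("wrist"); cv2.imwrite("pics/w1.png",im)
x,y,z=P[...,0],P[...,1],P[...,2]
m=((z>.074)&(z<.086)&(x>.38)&(x<.53)&(y>-.3)&(y<.12)).astype(np.uint8)
n,l,s,c=cv2.connectedComponentsWithStats(m)
for i in range(1,n):
    if s[i,4]>800: print("tin",s[i],cv2.minAreaRect(P[l==i][:,:2].astype(np.float32)*1000),np.median(z[l==i]))
print(bot.read_state()["tool_pos"],bot.read_state()["wrist_force"])
```

```text
tin [ 283   40   70  114 7268] ((441.8262939453125, 10.904369354248047), (54.175838470458984, 85.3102035522461), 5.463696002960205) 0.08258701568361547
tin [ 289  169   62   93 5396] ((452.96429443359375, -86.57069396972656), (53.9425048828125, 83.85061645507812), 5.61407470703125) 0.08262556571928058
tin [ 290  274   57   79 4197] ((460.5045166015625, -184.68508911132812), (54.118412017822266, 83.99311065673828), 5.538784503936768) 0.08264057891294796
[ 0.45503912 -0.08666901  0.26638939] [ 0.44605657 -0.32278811  1.12188249]
```

View pics/w1.png

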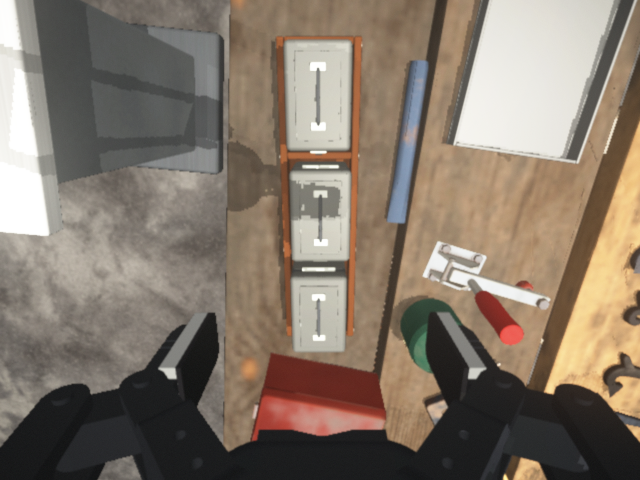

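The wrist picture shows the three tins at (318,95), (320,215) and (318,312), in agreement with the top fit. I'll take the middle one first.

Call:
carry_out(series="-0.001 0 -0.06 0; 0 0 -0.06 0; 0 0 -0.05 0; 0 0 -0.025 0; 0 0 -0.009 0; 0 0 0 0; 0 0 0 0")

```text
time: 5.35
tool_pos: [0.4545, -0.0875, 0.0615]
tcp_rot: [2.111, 2.322, 0.003]
wrist_force: [-0.7, 0.4, 0.1]
width: 1.0
grip_force: 0.0
```

Call:
carry_out(series="0 0 0 0; 0 0 0 0; 0 0 0 0; 0 0 0 0; 0 0 0 0; 0 0 0 0; 0 0 0 0; 0 0 0 0", jaw=-1, grip_force=50)

```text
time: 6.35
tool_pos: [0.4534, -0.0872, 0.0604]
tcp_rot: [2.112, 2.323, 0.002]
wrist_force: [0.5, 0.8, 5.7]
width: 0.626
grip_force: 53.5
```

Call:
carry_out(series="0 0 0.015 0; 0 0 0.03 0; 0 0 0.03 0; 0 0 0.025 0; 0 0 0 0; 0 0 0 0; 0 0 0 0; 0 0 0 0")

```text
time: 7.35
tool_pos: [0.4515, -0.0868, 0.1581]
tcp_rot: [-2.112, -2.323, 0.002]
wrist_force: [0.3, -0.5, -1.2]
width: 0.629
grip_force: 53.1
```

Run:
```python
from h import *
f=[]
for i in range(4): eyes.read_camera("top"); f.append(bot.read_state()["wrist_force"])
print(np.mean(f,0),np.std(f,0))
```

```text
[-0.12836195 -0.35901168 -1.18104406] [0.58948283 0.50134027 0.70639541]
```

The middle tin weighs about 1.2 N, so it is empty. I'll put it back and try the +y tin.

Call:
carry_out(series="0 0 -0.025 0; 0 0 -0.03 0; 0 0 -0.025 0; 0 0 -0.012 0; 0 0 -0.004 0; 0 0 -0.002 0; 0 0 -0.001 0; 0 0 0 0; 0 0 0 0")

```text
time: 8.68
tool_pos: [0.4527, -0.0871, 0.0607]
tcp_rot: [2.113, 2.324, 0.001]
wrist_force: [0.5, 0.2, -2.2]
width: 0.627
grip_force: 53.0
```

Call:
carry_out(series="0 0 0 0; 0 0 0 0; 0 0 0 0; 0 0 0 0; 0 0 0 0; 0 0 0 0", jaw=1)

```text
time: 9.43
tool_pos: [0.4524, -0.087, 0.0603]
tcp_rot: [-2.114, -2.324, 0.0]
wrist_force: [-0.0, 0.8, -0.4]
width: 1.001
grip_force: 0.0
```

Call:
carry_out(series="0 0 0.03 0; 0 0 0.05 0; -0.005 0.048 0 0; -0.006 0.05 0 0; 0 0 0 0; 0 0 -0.05 0; 0 0 -0.025 0; 0 0 -0.005 0; 0 0 0 0; 0 0 0 0")

```text
time: 10.68
tool_pos: [0.4427, 0.0106, 0.0616]
tcp_rot: [2.113, 2.322, 0.003]
wrist_force: [0.1, 0.3, -0.3]
width: 0.998
grip_force: 0.0
```

Call:
carry_out(series="0 0 0 0; 0 0 0 0; 0 0 0 0; 0 0 0 0; 0 0 0 0; 0 0 0 0; 0 0 0 0; 0 0 0 0", jaw=-1)

```text
time: 11.68
tool_pos: [0.4424, 0.0109, 0.0612]
tcp_rot: [2.113, 2.323, 0.002]
wrist_force: [-0.2, -0.8, 5.1]
width: 0.623
grip_force: 53.8
```

Call:
carry_out(series="0 0 0.015 0; 0 0 0.03 0; 0 0 0.03 0; 0 0 0.025 0; 0 0 0 0; 0 0 0 0; 0 0 0 0; 0 0 0 0")

```text
time: 12.68
tool_pos: [0.4405, 0.011, 0.1591]
tcp_rot: [-2.112, -2.323, 0.002]
wrist_force: [0.1, 0.1, -1.3]
width: 0.626
grip_force: 53.7
```

```bash
cat > w.py <<'E'
from h import *
f=[]
for i in range(5): eyes.read_camera("top"); f.append(bot.read_state()["wrist_force"])
print(np.mean(f,0),np.std(f,0))
E
python3 w.py
```

```text
[-0.24774764  0.24048359 -0.97324415] [0.27114956 0.44112781 0.4597322 ]
```

This one is empty too, so it goes back. Then I lift the -y tin.

Call:
carry_out(series="0 0 -0.025 0; 0 0 -0.03 0; 0 0 -0.025 0; 0 0 -0.012 0; 0 0 -0.004 0; 0 0 -0.002 0; 0 0 -0.001 0; 0 0 0 0; 0 0 0 0")

```text
time: 14.05
tool_pos: [0.4417, 0.011, 0.0617]
tcp_rot: [2.113, 2.324, 0.001]
wrist_force: [0.1, -0.3, -2.0]
width: 0.624
grip_force: 53.6
```

Call:
carry_out(series="0 0 0 0; 0 0 0 0; 0 0 0 0; 0 0 0 0; 0 0 0 0; 0 0 0 0", jaw=1)

```text
time: 14.8
tool_pos: [0.4414, 0.011, 0.0613]
tcp_rot: [-2.114, -2.324, -0.0]
wrist_force: [0.3, -1.0, 1.2]
width: 1.003
grip_force: 0.0
```

Call:
carry_out(series="0 0 0.03 0; 0 0 0.05 0; 0.005 -0.05 0 0; 0.005 -0.05 0 0; 0.005 -0.05 0 0; 0.004 -0.046 0 0; 0 0 0 0; 0 0 -0.05 0; 0 0 -0.025 0; 0 0 -0.005 0; 0 0 0 0; 0 0 0 0")

```text
time: 16.3
tool_pos: [0.4616, -0.1852, 0.0628]
tcp_rot: [2.111, 2.323, 0.001]
wrist_force: [0.6, 0.3, 0.9]
width: 0.999
grip_force: 0.0
```

Call:
carry_out(series="0 0 0 0; 0 0 0 0; 0 0 0 0; 0 0 0 0; 0 0 0 0; 0 0 0 0; 0 0 0 0; 0 0 0 0", jaw=-1)

```text
time: 17.3
tool_pos: [0.4613, -0.1854, 0.0623]
tcp_rot: [2.113, 2.323, 0.001]
wrist_force: [0.2, -0.1, 5.8]
width: 0.627
grip_force: 54.9
```

Call:
carry_out(series="0 0 0.015 0; 0 0 0.03 0; 0 0 0.03 0; 0 0 0.025 0; 0 0 0 0; 0 0 0 0; 0 0 0 0; 0 0 0 0")

```text
time: 18.3
tool_pos: [0.4595, -0.1846, 0.1599]
tcp_rot: [-2.112, -2.322, 0.001]
wrist_force: [-0.8, -0.2, -4.5]
width: 0.626
grip_force: 56.5
```

```bash
python3 w.py
```

```text
[ 0.10319219  0.11938467 -4.0066025 ] [0.28016409 0.14763066 0.39644784]
```

The -y tin weighs 4 N, so that one holds the nuts. I'll carry it over the carrier and then out to the tray.

Call:
carry_out(series="0 0.02 0.02 0; 0 0.04 0 0; 0 0.045 0 0; 0 0.045 0 0; 0 0.045 0 0; 0.01 0.03 0 -2; 0.03 0.002 0 -2; 0.045 0 0 -2; 0.045 0 0 -2; 0.04 0 0 0; 0.016 0 0 0; 0 0 0 0; 0 0 0 0; 0 0 0 0")

```text
time: 20.3
tool_pos: [0.6451, 0.042, 0.1812]
tcp_rot: [-2.27, -2.171, 0.001]
wrist_force: [-0.5, 0.5, -4.8]
width: 0.625
grip_force: 56.8
```

Run:
```python
from h import *
im,P=cloud("wrist"); cv2.imwrite("pics/w2.png",im); print(bot.read_state())
```

```text
{'time': 20.35, 'q': array([2.64844424e-02, 2.56387576e-01, 1.73399903e+00, 6.27285868e-06,
       1.15165521e+00, 7.12012516e-02]), 'joint_vel': array([-0.00086214,  0.00126682, -0.00738841,  0.00062042, -0.0024378 ,
       -0.00046812]), 'joint_torque': array([-1.61079923e-02, -5.19542062e+01, -3.72488666e+01,  8.65417533e-03,
        1.42035173e-02, -6.44046395e-05]), 'tool_pos': array([0.64531622, 0.04200549, 0.18142327]), 'tcp_rot': array([-2.27033160e+00, -2.17100811e+00,  5.16561541e-04]), 'wrist_force': array([ 0.25175526, -1.05325911, -4.01712429]), 'torque': array([-0.0240356 , -0.02634498, -0.01131912]), 'grip_force': 56.799538135528564, 'width': 0.6231439208428754}
```

View pics/w2.png

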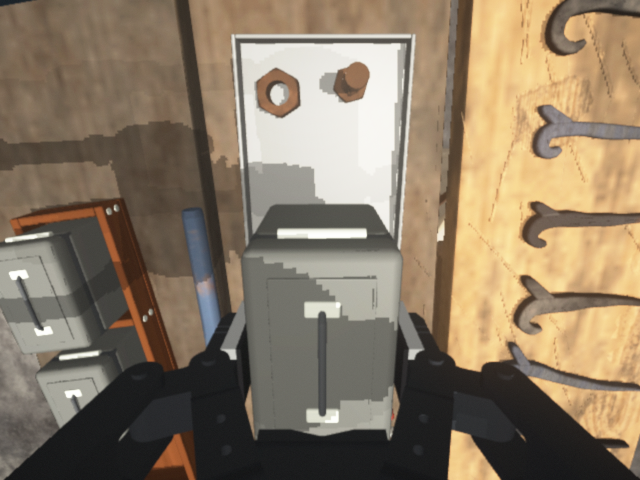

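The wrist picture shows the held tin at (322,330), centred on the tray's axis, with the nut at (278,92) and bolt at (350,82) well clear. The two empties are in the carrier at the lower left. I'll lower it now.

Call:
carry_out(series="0.001 0 -0.03 0; 0 0 -0.035 0; 0 0 -0.03 0; 0 0 -0.015 0; 0 0 -0.006 0; 0 0 -0.003 0; 0 0 -0.002 0; 0 0 0 0; 0 0 0 0; 0 0 0 0")

```text
time: 21.6
tool_pos: [0.6476, 0.042, 0.0606]
tcp_rot: [2.27, 2.171, 0.001]
wrist_force: [0.9, -0.4, -4.9]
width: 0.623
grip_force: 56.8
```

```bash
python3 w.py
```

```text
[ 0.23331514 -0.04364817 -3.93955426] [0.43534146 0.49902873 0.20580785]
```

Not touching yet, so I go down in small steps.

Call:
carry_out(series="0 0 -0.001 0; 0 0 -0.001 0; 0 0 -0.0005 0; 0 0 0 0; 0 0 0 0; 0 0 0 0")

```text
time: 22.6
tool_pos: [0.6474, 0.042, 0.0578]
tcp_rot: [2.271, 2.171, 0.0]
wrist_force: [0.1, 0.7, -5.5]
width: 0.622
grip_force: 56.8
```

```bash
python3 w.py
```

```text
[-0.01222603 -0.15787243 -4.36925431] [0.15122554 0.45135865 0.32047827]
```

Call:
carry_out(series="0 0 -0.0005 0; 0 0 -0.0005 0; 0 0 -0.0005 0; 0 0 0 0; 0 0 0 0; 0 0 0 0")

```text
time: 23.6
tool_pos: [0.6475, 0.0421, 0.0574]
tcp_rot: [2.27, 2.171, 0.0]
wrist_force: [-4.2, -0.1, 5.4]
width: 0.625
grip_force: 58.1
```

```bash
python3 w.py
```

```text
[-4.43083617  0.15175858  5.30283567] [0.2809444  0.37642164 0.20333278]
```

It is down, bearing on the tray with about 9 N. I'll ease off slightly, release and retreat.

Call:
carry_out(series="0 0 0.0005 0; 0 0 0 0; 0 0 0 0")

```text
time: 24.22
tool_pos: [0.6475, 0.042, 0.0574]
tcp_rot: [2.271, 2.171, 0.0]
wrist_force: [-5.2, 0.1, 4.9]
width: 0.623
grip_force: 58.0
```

Call:
carry_out(series="0 0 0 0; 0 0 0 0; 0 0 0 0; 0 0 0 0; 0 0 0 0; 0 0 0 0", jaw=1)

```text
time: 24.98
tool_pos: [0.6474, 0.042, 0.0568]
tcp_rot: [2.271, 2.171, 0.0]
wrist_force: [-0.4, -0.9, 0.6]
width: 0.998
grip_force: 0.0
```

Call:
carry_out(series="0 0 0.02 0; 0 0 0.04 0; 0 0 0.05 0; 0 0 0.06 0; 0 0 0.06 0; 0 0 0 0; 0 0 0 0; 0 0 0 0; 0 0 0 0")

```text
time: 26.1
tool_pos: [0.6464, 0.042, 0.2846]
tcp_rot: [-2.269, -2.169, 0.004]
wrist_force: [0.5, -1.4, -0.0]
width: 1.0
grip_force: 0.0
```

Run:
```python
from h import *
im,P=cloud("scene"); cv2.imwrite("pics/s2.png",im[120:360,180:460].repeat(2,0).repeat(2,1))
for n in("scene","wrist"):
    im,P=cloud(n); x,y,z=P[...,0],P[...,1],P[...,2]
    m=((z>.07)&(z<.088)&(x>.38)&(x<.72)&(y>-.25)&(y<.11)).astype(np.uint8)
    k,l,s,c=cv2.connectedComponentsWithStats(m)
    for i in range(1,k):
        if s[i,4]>300: print(n,cv2.minAreaRect(P[l==i][:,:2].astype(np.float32)*1000),np.median(z[l==i]))
```

```text
scene ((644.6124267578125, 40.277198791503906), (86.5964584350586, 58.075340270996094), 86.2205810546875) 0.07670461137109191
scene ((440.61883544921875, 9.437728881835938), (57.9146728515625, 85.61077117919922), 5.01218843460083) 0.0817031224769395
scene ((450.9540100097656, -89.64179992675781), (56.147850036621094, 86.46653747558594), 5.763712406158447) 0.08172531432517749
wrist ((647.0950317382812, 42.52528381347656), (83.21632385253906, 53.96794509887695), 87.4942855834961) 0.07763189328234066
wrist ((441.915283203125, 11.286788940429688), (54.88224792480469, 86.36409759521484), 4.8923187255859375) 0.08248779280820981
wrist ((452.67779541015625, -84.77711486816406), (54.39923858642578, 81.95618438720703), 5.582492828369141) 0.0825843938893092
```

View pics/s2.png

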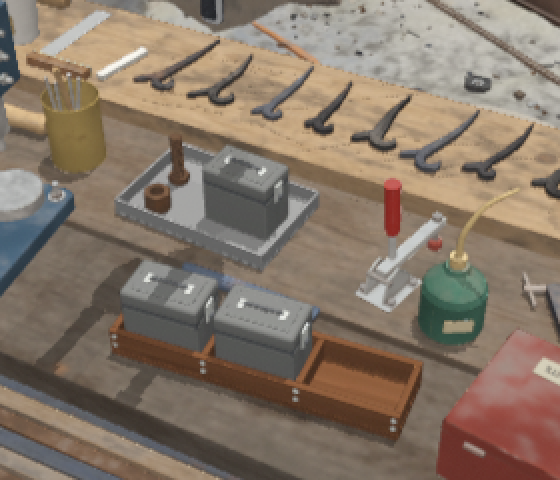

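The nut tin stands upright at (245,190) in the clear end of the tray. The two empties sit in their cells at (170,300) and (265,330), with tops at the right heights, and the bystanders are untouched.

```bash
python3 -c "
from workcell import bot
print(bot.finish_job())"
```

```text
the job is handed in; nothing more can be done
None
```

The tin from the carrier's -y end weighed about 4 N against about 1 N for the other two, so it holds the nuts; I told them apart by lifted weight only and did not shake them. It now stands upright in the clear end of the tray, the two empties are back in their cells, nothing else was moved, and the job is handed in; no verdict came back.

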